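# Draw the scale tray out of the brazing hearth

### The arm

A 7-joint arm with a two-finger parallel gripper is mounted at the origin on the work surface. World frame = base frame: x ahead of the robot, y to its left, z up, the work surface at z = 0. Lengths are in m, angles in rad, forces in N, time in s.
With the tool pointing down it reaches from about 0.4 to 0.875 m from the base axis. Payload 19.3 kg.
Tool frame: the origin (TCP) lies midway between the tips of the shut fingers; the grasp point (between the pads) lies 19 mm behind it (bot.tcp_to_grasp is the distance from the TCP to the grasp point, in m); z points along the fingers, y is the direction in which the jaws open and shut (so a half turn about z gives the same grasp; the last joint's range is limited). The gripper opens to 85 mm and grips with 20 to 120 N. Pads are 22 mm wide; open, the fingers measure 114 mm over their backs; the gripper's body (76 mm by 85 mm) begins 54 mm behind the grasp point. The pads swing forward as they close: fully open they stand 13 mm farther back than shut.
Start: joints at [1.13, 0.521, -0.036, 1.599, 0.021, 1.021, -0.113], TCP at [0.226, -0.583, 0.231] pointing down, gripper open.
Joint ranges: [-2.91, 2.91], [-0.3, 2.13], [-1.5, 1.42], [0.17, 2.43], [-1.26, 4.41], [0.16, 1.93], [-2.52, 2.52]. Speed limits (rad/s): [1.89, 1.89, 2.39, 2.39, 3.01, 3.01, 3.01].

### API

Orientations are given as [roll, pitch, yaw] about the fixed x, y, z axes, in that order (R = Rz(yaw) Ry(pitch) Rx(roll)).
In Python, from workcell import bot gives the robot as it stands. The module is installed in compiled form; this text tells all that it offers.
- The arm moves only by the tool drive_tool, never from a script. Its argument "series" is a list of rows, each a list of 5 numbers: the opening in per cent of the stroke, from 0 (shut) to 100 (fully open), then the shift along the world's x, y, z in m, then the turn about the world's z in rad. A call has 1 to 12 rows; each row shifts and turns the pose as measured when the row begins; what a row does not reach is not made up. A row lasts 1/10 s, in which the tool goes at most 50 mm and 8.59 degrees, less where a joint would pass 70% of its speed; a pose out of reach is approached as far as the arm can. A call with a gripper value outside its range is refused whole. The fingers move at their own pace and stop on an object; "newtons" is the grip in N (left out, the last holds). Time passes only in rows, so rows that do not move let the fingers close. It gives the time, the measured TCP pose, the force and the opening at its end, in the units of the state.
- bot.observe(): the state, without advancing time (a new reading comes with each control period).
- bot.grab_frame(name): name is "scene" or "top"; returns the picture (420x560x3 uint8, red, green, blue); there is no depth.
- bot.camera_info(name): a dict with "fx", "fy", "cx", "cy" (pixels), "cam_to_world" (4x4, takes a point from camera to world coordinates). Camera axes: x right, y down, z forward; pixel columns grow to the right and rows downward; lengths in m; the calibration is good to about 2 mm. A picture is of the moment at which its call begins. camera_info takes no time and is no camera call.
- bot.job_done(): hands the job in, once; it reports no verdict.
Trained networks look in the newest picture that a camera, given by its name, has taken for a name from the list of things; names that differ only in an ending like _2 or _b are one class to them, and where a whole thing is asked for, a point or a joint stands for the part that bears it (a point fixed in the world has none). Each returns a list of dicts, best first, with "conf" (0 to 1); they miss things now and then, are a little off and sometimes report something else, mostly with a low value. They report only what shows in the picture. A call takes as long as a camera call. They do not tell look-alikes from the thing itself.
- bot.masks_of(camera, target): "mask" (420x560 bool, what is visible of it) and "point" ([column, row] in pixels, amid what is visible of it).
The state is a dict: "clock": time; "qpos": joint angles; "qd": joint speeds; "joint_efforts": joint torques, N m; "position": TCP position; "tool_rot": TCP orientation; "force": force on the tool from outside, world axes, zero at the start; "moment": the same for the moment, N m; "grip_width": finger opening in m.
Only numpy, scipy, OpenCV 4.12 (cv2) and the standard library are available. Lean on these libraries where they do the work, as an engineer would, in place of code of your own. Each camera call takes 0.05 s, during which the arm holds its last target.

### The job

The scale tray under the brick-topped hearth has to come out for cleaning, but a steel swage block stands in its way: first push the block along the bench with a fingertip, to the left or the right, until it is wholly clear of the tray's path, then hook a fingertip behind the tray's front lip and draw the tray out steadily until it reaches its stop. Nothing is to be gripped or lifted, and the outside of the tray front is not to be touched; the block stays upright and untouched by the tray, the small drift stays standing in the tray, and the chisel, jar and cup around it stay where they are. Finish with the robot clear of everything.

Things in the scene. Friction and masses are not known exactly. Their poses are not given: they have to be found in the camera images.
- hearth: Low brazing hearth, fixed: dark steel frame, top of pale firebricks, 250 deep (x) x 300 wide (y) mm, 61 mm high; one more firebrick lies fixed on its rear left (+x, +y), 120 mm or more behind the front face, and reaches 98 mm. Origin: on the bench at the middle of the foot of the front face. Its -x points out of that face, towards the robot, the way the tray slides; y runs along the face.
- tray (a joint): Shallow bare-steel scale tray, 190 mm wide (y, centred on the hearth), on rails under the hearth. Value: how far it is drawn out along the hearth's -x; 0 = home, 0.12 m = at its stop; starts between 0 and 0.02. Floor 10 mm and side walls 30 mm above the bench, walls 4 mm thick. About 3.5 N of friction plus 8 N per m/s; stays where it is left.
- lip (a point): Middle of the upper edge of the front lip's INNER face (the face to pull on), 40 mm above the bench, 30 mm above the tray floor; moves with the tray. With the tray home it is 80 mm in front of the hearth's face, and the tray between is open from above. The lip runs 95 mm to either side along y and is 8 mm thick. Axes as the hearth's.
- swage: Loose bottom swage: dark steel block 46 x 46 mm, 50 mm high, with a groove 20 mm wide and 18 deep across its top; 0.5 to 0.8 kg. Origin: centre of its underside. Stands in front of the tray, in its path, turned a little. Clear once its origin is over 120 mm from the hearth's centre line in y (130 if a corner points at the tray). Room to 170 mm on both sides.
- drift: Loose short steel drift standing upright in the front of the tray, 28 mm across and 50 mm tall (narrowed at the top), between the lip and the hearth's face, anywhere to within about 65 mm of the tray's centre line. Origin: centre of its underside. It rides along with the tray and must stay standing.
- chisel: Bystander: loose cold chisel, 150 mm long (own x) and 16 mm thick, lying on the bench in front of the hearth, just beyond the tray's full travel. Origin under its middle.
- jar: Bystander: white flux jar with steel lid, 72 mm across, 100 mm tall, on the bench beside the hearth's front. Origin: centre of its underside.
- cup: Bystander: open steel cup, 76 mm across, 95 mm tall, on the bench beside the hearth's front. Origin: centre of its underside.
Not all that is in view belongs to the job. Several things have the shape of the swage; the one meant has the colours described above. Of the things shaped like the drift, the steel one is meant.

How it is judged:
On the way, in this order (a step that is already met when the one before it is completed fails the run):
1. the swage block stands to the left or right of the tray's path ((y of swage in the frame of hearth above 0.118 m or y of swage in the frame of hearth below -0.118 m) and angle between swage's own z axis and vertical below 0.15 rad), for 0.2 s.
2. the tray is drawn out to its stop (value of joint tray above 0.112 m), for 0.2 s.
At the end, for the whole second after the job is handed in: Tray within 8 mm of its stop (joint over 0.112 m); swage upright, at rest on the bench, its origin over 118 mm to one side of the hearth's centre line; drift standing at rest on the tray floor; chisel, jar and cup within 30 mm of where they began (all of step 1 and value of joint tray above 0.112 m and height (world z) of swage below 0.006 m and linear speed of each of swage, drift below 0.02 m/s and angle between drift's own z axis and vertical below 0.15 rad and height (world z) of drift between 0.004 and 0.016 m and distance of each of chisel, jar, cup from where it was at the start of the episode below 0.03 m and angle between each of jar, cup's own z axis and vertical below 0.3 rad); the robot touches nothing.
It fails at once if the swage block or the drift is lifted or tipped over (height (world z) of swage above 0.012 m or angle between any of swage, drift's own z axis and vertical above 0.5 rad or height (world z) of drift above 0.022 m).
It fails at once if the tray strikes or shoves the swage block (contact force between tray and swage above 1.5 N).
It fails at once if the outside of the tray front is pressed or pinched by the fingers (contact force between the fingers and tray_c5 above 3 N).
It fails at once if the tray is jerked out (velocity of joint tray above 0.3 m/s).
It fails at once if a bystander is moved or lifted (distance of any of chisel, jar, cup from where it was at the start of the episode above 0.03 m).
It also fails if it takes over 43 s, if anything falls off the work surface, if the arm or the gripper's body presses on something with over 40 N, if the wrist force passes 120 N, or if a joint passes its speed limit or range.

## Working session

There is one attempt and no reset: what is moved stays moved. The work goes in short steps, Python scripts to look and compute and a tool call to move; the robot and the scene stay as the last step left them, time stands still between calls to the robot, and variables do not carry over. Pictures are saved under pics/ and viewed, and the job is handed in when it is done.

Besides the shell and the picture viewer there is one more tool, called after "Call:" as a command line: name --pt "numbers of a row" for each row, then --argument value for the rest. drive_tool: Moves the arm, as the interface text tells. Its arguments: {"type":"object","properties":{"series":{"type":"array","items":{"type":"array","items":{"type":"number"}}},"newtons":{"type":"number"}},"required":["series"]}

```bash
mkdir -p pics; python3 - <<'E'
from workcell import bot
import cv2, numpy as np
for n in ("scene","top"):
    im=bot.grab_frame(n); cv2.imwrite(f"pics/{n}0.png",im[:,:,::-1])
    c=bot.camera_info(n); print(n,c["fx"],c["fy"],c["cx"],c["cy"]); print(np.round(c["cam_to_world"],4))
s=bot.observe(); print(s["clock"],s["position"],s["tool_rot"],s["grip_width"],s["force"])
E
```

```text
scene 440.8613119084938 440.8613119084938 276.05508821932386 205.54782403154903
[[-0.8208  0.4092 -0.3986  0.9551]
 [ 0.5709  0.5647 -0.5959  0.6283]
 [-0.0188 -0.7167 -0.6972  0.7356]
 [ 0.      0.      0.      1.    ]]
top 449.68045870717265 449.68045870717265 279.518719731319 202.0111180182144
[[ 0.0244 -0.997   0.0735  0.5104]
 [-0.9997 -0.0247 -0.0032  0.0345]
 [ 0.005  -0.0733 -0.9973  1.0633]
 [ 0.      0.      0.      1.    ]]
0.1 [ 0.22631004 -0.58226934  0.23078909] [-3.14056085e+00  8.10374056e-05  3.70768912e-01] 0.08532917315240068 [ 0.34474414 -0.49571495  0.35547255]
```

View pics/scene0.png

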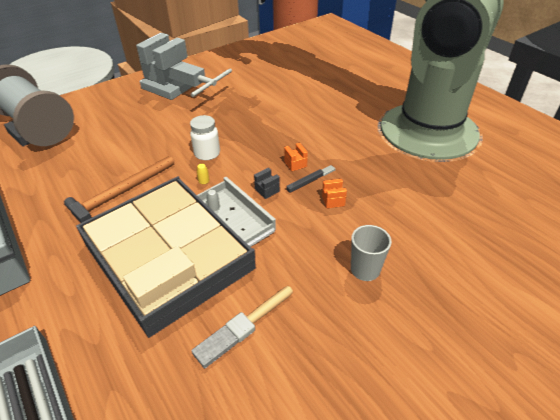

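View pics/top0.png

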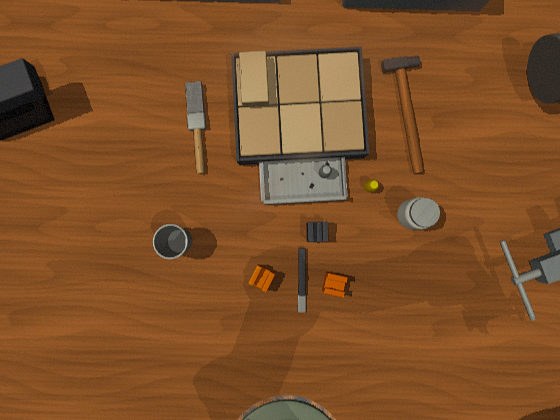

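The top view shows the dark swage at (317,232), in front of the tray (260–347, 160–203). The steel drift is at (326,171) and the chisel at (302,280). The jar is at (422,213), the cup at (172,242), and the orange blocks and yellow drift are decoys.

```bash
cat > h.py <<'E'
from workcell import bot
import cv2, numpy as np
def ray(n,u,v,z):
    c=bot.camera_info(n);T=np.array(c["cam_to_world"])
    d=T[:3,:3]@np.array([(u-c["cx"])/c["fx"],(v-c["cy"])/c["fy"],1]);o=T[:3,3]
    return o+d*(z-o[2])/d[2]
def proj(n,p):
    c=bot.camera_info(n);T=np.linalg.inv(np.array(c["cam_to_world"]))
    q=T[:3,:3]@np.array(p)+T[:3,3]
    return c["fx"]*q[0]/q[2]+c["cx"],c["fy"]*q[1]/q[2]+c["cy"]
E
python3 - <<'E'
from h import *
im=bot.grab_frame("top")
cv2.imwrite("pics/crop0.png",cv2.resize(im[130:320,220:400,::-1],None,fx=4,fy=4,interpolation=cv2.INTER_CUBIC)[:600,:720] if 0 else cv2.resize(im[140:260,230:390,::-1],(800,600),interpolation=cv2.INTER_CUBIC))
H={"hearth":.061,"swage":.05,"drift":.05,"tray":.03,"jar":.1,"cup":.095,"chisel":.016}
for n,z in H.items():
    for r in bot.masks_of("top",n):
        m=r["mask"]; 
        rc=cv2.minAreaRect(np.argwhere(m)[:,::-1].astype(np.float32))
        b=cv2.boxPoints(rc)
        print(n,round(r["conf"],2),np.round(r["point"]),"c",np.round(ray("top",*rc[0],z)[:2],4),"px",np.round(b).astype(int).tolist(),[np.round(ray("top",*q,z)[:2],3).tolist() for q in b])
E
```

```text
hearth 0.9 [301. 121.] c [ 0.7582 -0.0124] px [[230, 53], [363, 46], [371, 199], [238, 206]] [[0.924, 0.152], [0.949, -0.151], [0.596, -0.173], [0.573, 0.123]]
swage 0.9 [261. 278.] c [0.4129 0.0673] px [[247, 284], [258, 264], [276, 273], [265, 293]] [[0.4, 0.098], [0.445, 0.077], [0.426, 0.036], [0.381, 0.058]]
swage 0.79 [336. 284.] c [ 0.4026 -0.0946] px [[321, 293], [325, 272], [347, 276], [342, 298]] [[0.383, -0.066], [0.431, -0.075], [0.422, -0.123], [0.374, -0.114]]
swage 0.62 [316. 231.] c [ 0.5194 -0.0536] px [[306, 222], [327, 222], [327, 242], [306, 242]] [[0.541, -0.029], [0.542, -0.077], [0.498, -0.078], [0.496, -0.03]]
swage 0.38 [301. 182.] c [ 0.6338 -0.0203] px [[258, 162], [345, 157], [347, 200], [261, 205]] [[0.675, 0.082], [0.692, -0.114], [0.593, -0.122], [0.576, 0.073]]
drift 0.54 [323. 175.] c [ 0.657  -0.0692] px [[319, 166], [330, 166], [330, 177], [319, 177]] [[0.669, -0.056], [0.67, -0.082], [0.645, -0.082], [0.644, -0.057]]
drift 0.42 [371. 187.] c [ 0.6265 -0.1753] px [[362, 187], [372, 177], [380, 185], [370, 195]] [[0.624, -0.155], [0.647, -0.177], [0.629, -0.196], [0.606, -0.173]]
tray 0.8 [302. 181.] c [ 0.6359 -0.0211] px [[258, 162], [345, 157], [348, 201], [260, 205]] [[0.679, 0.084], [0.695, -0.119], [0.593, -0.126], [0.577, 0.076]]
jar 0.72 [417. 216.] c [ 0.5639 -0.2654] px [[397, 198], [438, 198], [438, 229], [397, 229]] [[0.596, -0.221], [0.598, -0.31], [0.532, -0.309], [0.53, -0.221]]
cup 0.66 [170. 245.] c [0.489  0.2585] px [[153, 226], [192, 226], [192, 259], [153, 259]] [[0.523, 0.302], [0.525, 0.218], [0.455, 0.215], [0.453, 0.299]]
chisel 0.75 [304. 280.] c [ 0.4073 -0.024 ] px [[297, 249], [306, 249], [306, 312], [297, 312]] [[0.479, -0.012], [0.48, -0.033], [0.336, -0.036], [0.336, -0.015]]
chisel 0.22 [301. 121.] c [ 0.7691 -0.0147] px [[231, 52], [363, 46], [371, 199], [238, 206]] [[0.943, 0.157], [0.968, -0.16], [0.599, -0.182], [0.576, 0.127]]
```

View pics/crop0.png

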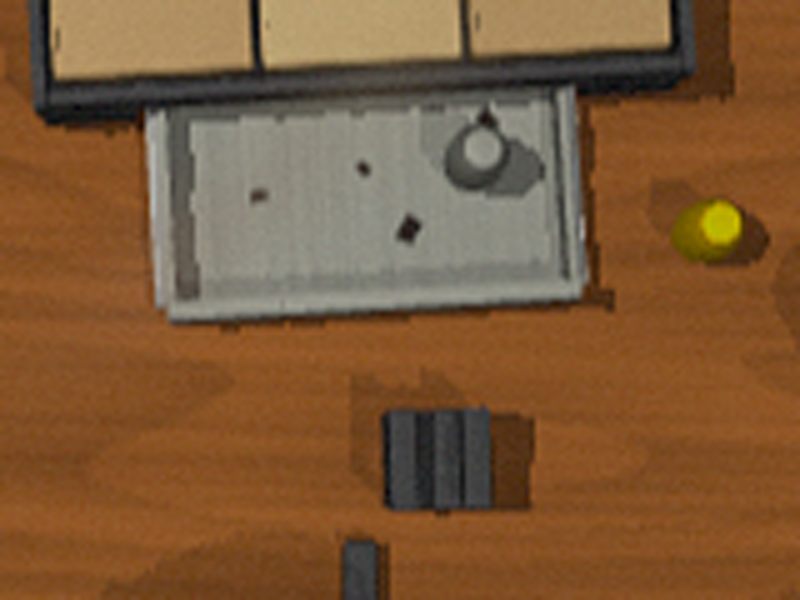

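```bash
python3 - <<'E'
from h import *
C=lambda x,y,z: np.round(ray("top",230+x/5,140+y/5,z),4)
print("lip outer",C(168,318,.04),C(582,296,.04))
print("hearth top front",C(48,108,.061),C(690,70,.061))
print("hearth foot",C(48,124,.0),C(690,88,.0))
print("tray walls L",C(150,110,.03),C(160,300,.03),"R",C(575,90,.03),C(583,290,.03))
print("drift top",C(483,147,.05),"drift base", C(472,170,.01))
print("swage",C(386,409,.05),C(490,408,.05),C(386,509,.05),C(490,509,.05))
print("chisel tip",C(362,540,.016))
E
```

```text
lip outer [0.5812 0.0674 0.04  ] [ 0.5959 -0.1214  0.04  ]
hearth top front [0.673  0.1233 0.061 ] [ 0.6976 -0.1655  0.061 ]
hearth foot [0.6752 0.1284 0.    ] [ 0.7003 -0.1778  0.    ]
tray walls L [0.6783 0.0787 0.03  ] [0.5901 0.0717 0.03  ] R [ 0.6927 -0.1183  0.03  ] [ 0.5996 -0.1233  0.03  ]
drift top [ 0.6619 -0.0739  0.05  ] drift base [ 0.6568 -0.0732  0.01  ]
swage [ 0.5418 -0.0322  0.05  ] [ 0.5434 -0.079   0.05  ] [ 0.497  -0.0331  0.05  ] [ 0.4981 -0.0798  0.05  ]
chisel tip [ 0.4819 -0.0245  0.016 ]
```

Estimates:

| Item | Position |
|---|---|
| Hearth origin | ≈(0.687, −0.023), yaw ≈0.08 |
| Lip | ≈(0.597, −0.030) |
| Swage | (0.520, −0.056), yaw ≈0.03 |
| Drift | y_h ≈ −0.05 |

I'll push the swage right (−y), then hook the lip at about y_h = +0.02. First I'll move over to the swage's left side.

Call:
drive_tool --pt "0 0.022 0.044 0 -0.03" --pt "0 0.022 0.044 0 -0.03" --pt "0 0.022 0.044 0 -0.03" --pt "0 0.022 0.044 0 -0.03" --pt "0 0.022 0.044 0 -0.03" --pt "0 0.022 0.044 0 -0.03" --pt "0 0.022 0.044 0 -0.03" --pt "0 0.022 0.044 0 -0.03" --pt "0 0.022 0.044 0 -0.03" --pt "0 0.022 0.044 0 -0.03" --pt "0 0.022 0.044 0 -0.02" --pt "0 0.022 0.044 0 0" --newtons 30

```text
clock: 1.7
position: [0.4886, -0.047, 0.2326]
tool_rot: [3.137, -0.003, 0.026]
force: [0.9, -0.7, 0.8]
grip_width: -0.0001
```

Call:
drive_tool --pt "0 0.018 0.035 0 0.03" --pt "0 0.016 0.03 0 0" --pt "0 0 0 -0.045 0" --pt "0 0 0 -0.045 0" --pt "0 0 0 -0.045 0" --pt "0 0 0 -0.03 0" --pt "0 0 0 0 0"

```text
clock: 2.4
position: [0.5268, 0.0305, 0.0643]
tool_rot: [3.141, -0.011, 0.068]
force: [0.6, 0.1, 0.8]
grip_width: -0.0004
```

```bash
python3 - <<'E'
from h import *
im=bot.grab_frame("top")
cv2.imwrite("pics/crop1.png",cv2.resize(im[140:260,230:390,::-1],(800,600),interpolation=cv2.INTER_CUBIC))
im=bot.grab_frame("scene")
cv2.imwrite("pics/scene1.png",cv2.resize(im[130:250,180:340,::-1],(800,600),interpolation=cv2.INTER_CUBIC))
print(bot.observe()["position"],proj("top",bot.observe()["position"]))
E
```

```text
[0.5287906  0.03056091 0.06774356] (np.float64(279.2501191467457), np.float64(226.76911206254405))
```

View pics/crop1.png

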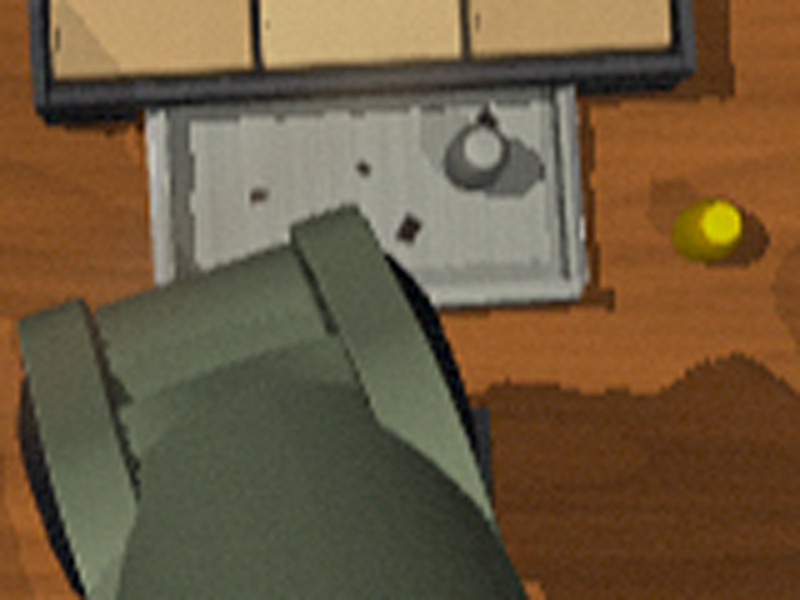

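View pics/scene1.png

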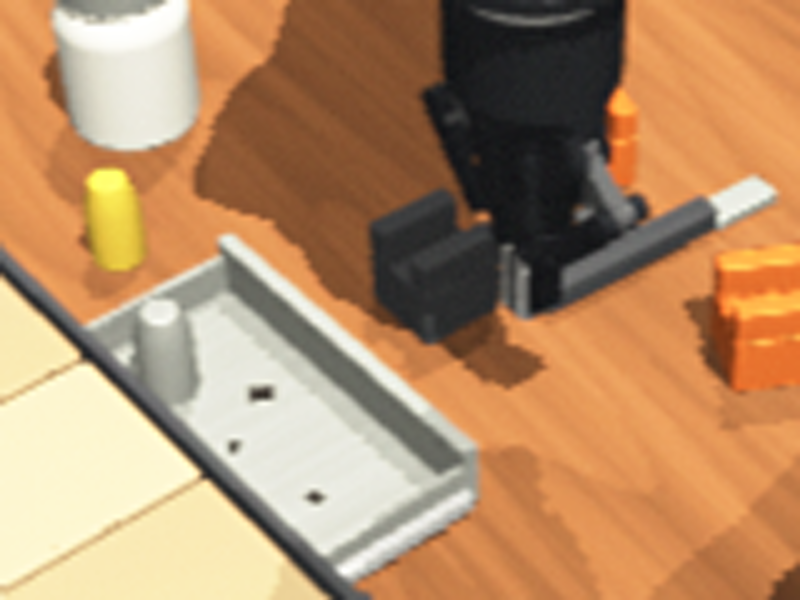

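The finger is beside the swage's left face, and the chisel is clear below the gripper. Next I'll lower and make contact gently.

Call:
drive_tool --pt "0 -0.004 0 -0.025 0" --pt "0 -0.003 0 -0.02 0" --pt "0 0 0 -0.003 0" --pt "0 0 -0.012 0 0" --pt "0 0 -0.012 0 0" --pt "0 0 -0.01 0 0" --pt "0 0 -0.006 0 0"

```text
clock: 3.2
position: [0.5295, -0.0132, 0.0309]
tool_rot: [3.14, -0.033, 0.066]
force: [-0.8, 0.7, 0.4]
grip_width: 0.0001
```

Call:
drive_tool --pt "0 -0.006 0.003 -0.01 0" --pt "0 -0.003 0 -0.005 0" --pt "0 0 0 0 0" --pt "0 0 0 0 0"

```text
clock: 3.6
position: [0.5215, -0.0136, 0.0173]
tool_rot: [3.14, -0.035, 0.062]
force: [-0.4, 0.3, -0.5]
grip_width: 0.0002
```

Call:
drive_tool --pt "0 0 -0.006 0 0" --pt "0 0 -0.01 0 0" --pt "0 0 -0.012 0 0" --pt "0 0 -0.012 0 0" --pt "0 0 -0.012 0 0" --pt "0 0 -0.012 0 0" --pt "0 0 0 0 0"

```text
clock: 4.3
position: [0.5231, -0.0805, 0.0187]
tool_rot: [3.142, -0.039, 0.065]
force: [-0.7, -0.1, -0.2]
grip_width: 0.0002
```

```bash
python3 - <<'E'
from h import *
im=bot.grab_frame("scene")
cv2.imwrite("pics/scene2.png",cv2.resize(im[100:250,160:360,::-1],(800,600),interpolation=cv2.INTER_CUBIC))
o=bot.observe();print(o["position"],o["force"])
E
```

```text
[ 0.52314683 -0.0796526   0.01868961] [-0.11752508 -0.89274434 -0.6635128 ]
```

View pics/scene2.png

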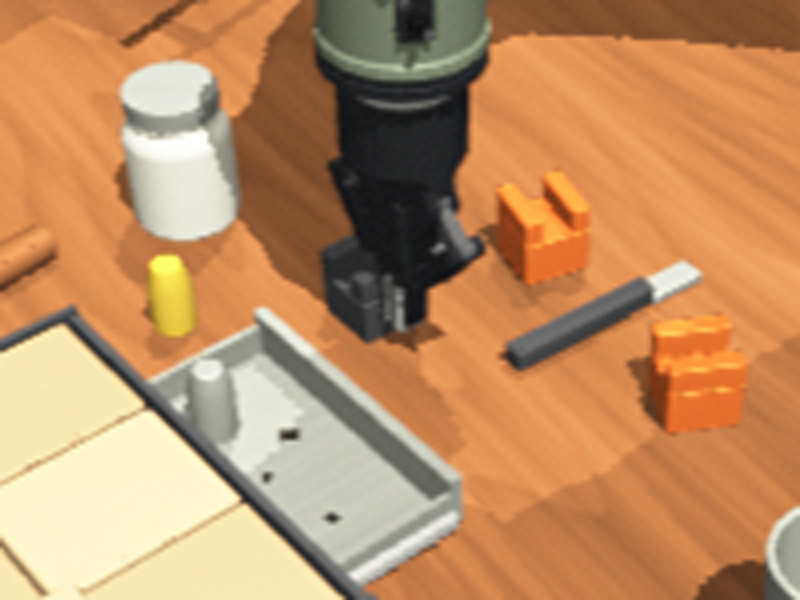

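The swage slides upright, and the tray, drift and chisel haven't moved. I'll continue the push.

Call:
drive_tool --pt "0 0 -0.01 0 0" --pt "0 0 -0.012 0 0" --pt "0 -0.001 -0.012 0 0" --pt "0 0 -0.012 0 0" --pt "0 0 -0.008 0 0" --pt "0 0 0 0 0" --pt "0 0 0 0 0"

```text
clock: 5.05
position: [0.5235, -0.1303, 0.0193]
tool_rot: [-3.137, -0.041, 0.072]
force: [0.7, 1.2, -0.0]
grip_width: 0.0001
```

```bash
python3 - <<'E'
from h import *
im=bot.grab_frame("scene")
cv2.imwrite("pics/scene3.png",cv2.resize(im[100:250,160:360,::-1],(800,600),interpolation=cv2.INTER_CUBIC))
o=bot.observe();print(o["position"],o["force"])
E
```

```text
[ 0.52346079 -0.1303023   0.01929768] [-0.07875197 -0.54518558 -0.02003904]
```

View pics/scene3.png

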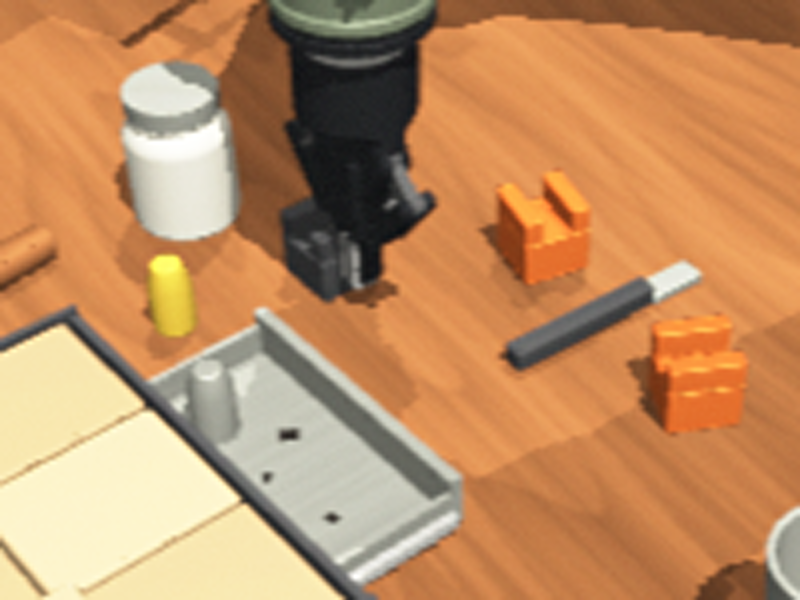

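Call:
drive_tool --pt "0 0 -0.007 0 0" --pt "0 0 -0.006 0 0" --pt "0 0 0 0 0" --pt "0 0 0.015 0 0" --pt "0 0 0.02 0.01 0" --pt "0 0 0.03 0.03 0" --pt "0 0 0.03 0.04 0" --pt "0 0 0.03 0.04 0" --pt "0 0 0.045 0.01 0" --pt "0 0 0 0 0"

```text
clock: 6.1
position: [0.5215, 0.0359, 0.1532]
tool_rot: [-3.136, -0.039, 0.074]
force: [0.7, -1.2, -0.2]
grip_width: -0.0001
```

```bash
python3 - <<'E'
from h import *
im=bot.grab_frame("top")
cv2.imwrite("pics/top4.png",cv2.resize(im[140:290,230:430,::-1],(800,600),interpolation=cv2.INTER_CUBIC))
im=bot.grab_frame("scene")
cv2.imwrite("pics/scene4.png",cv2.resize(im[100:250,160:360,::-1],(800,600),interpolation=cv2.INTER_CUBIC))
o=bot.observe();print(o["position"],o["tool_rot"],o["force"],o["clock"])
E
```

```text
[0.52105941 0.0306789  0.15172119] [-3.1380957  -0.03696162  0.06988491] [-0.27575472 -1.48985032  0.23073142] 6.2
```

View pics/top4.png

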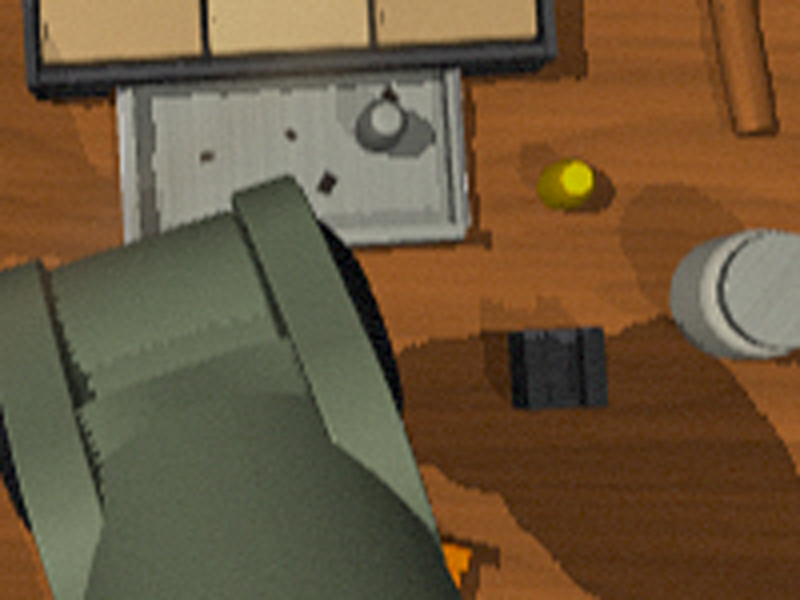

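View pics/scene4.png

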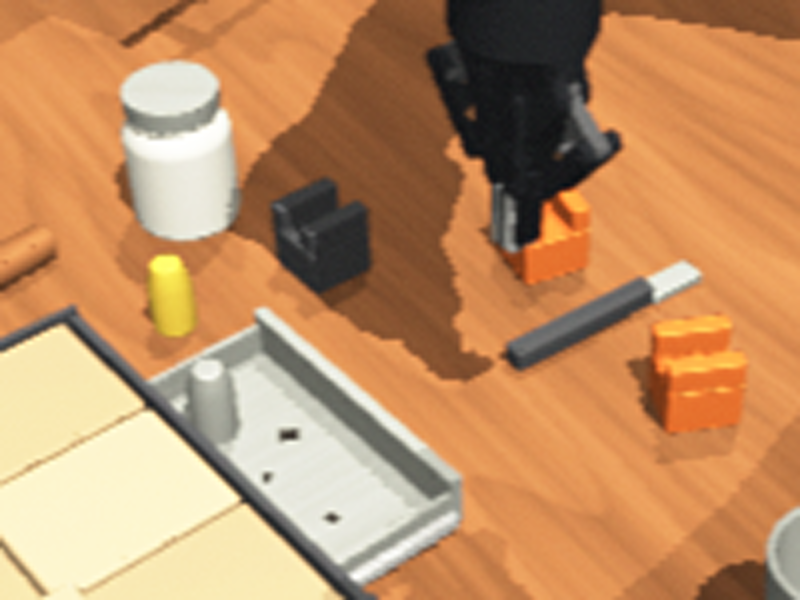

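```bash
python3 - <<'E'
from h import *
C=lambda x,y,z: ray("top",230+x/4,140+y/4,z)
P=np.array([C(521,330,.05),C(604,328,.05),C(607,406,.05),C(524,408,.05)]);c=P.mean(0);print(P.round(4),c)
for yaw in(.075,.085):
  d=c[:2]-np.array([.687,-.023]); print(-np.sin(yaw)*d[0]+np.cos(yaw)*d[1])
for r in bot.masks_of("top","swage"): 
  m=np.argwhere(r["mask"]);print(r["conf"],r["point"],m.min(0),m.max(0))
# hearth center line check via tray walls
E
```

```text
[[ 0.5432 -0.1518  0.05  ]
 [ 0.5455 -0.1986  0.05  ]
 [ 0.5017 -0.2006  0.05  ]
 [ 0.4995 -0.154   0.05  ]] [ 0.52246324 -0.17624358  0.05      ]
-0.14048409680116106
-0.13872153481298394
0.62 [341.5, 279.0] [276 341] [283 346]
0.61 [368.4, 233.2] [222 356] [242 381]
```

The swage is at y_h ≈ −0.139, upright and clear, with everything else in place. Next I'll go behind the lip at about (0.620, 0.010).

Call:
drive_tool --pt "0 0.035 -0.008 0 0" --pt "0 0.035 -0.008 0 0" --pt "0 0.02 -0.003 0 0" --pt "0 0.003 0 0 0" --pt "0 0 0 0 0" --pt "0 0 0 0 0"

```text
clock: 6.85
position: [0.613, 0.0018, 0.1457]
tool_rot: [-3.141, -0.026, 0.061]
force: [0.1, 0.6, -0.0]
grip_width: 0.0004
```

Call:
drive_tool --pt "0 0.006 0.006 -0.03 0" --pt "0 0.001 0 -0.03 0" --pt "0 0 0 -0.015 0" --pt "0 0 0 0 0" --pt "0 0 0 0 0"

```text
clock: 7.35
position: [0.6168, 0.0071, 0.0694]
tool_rot: [3.141, -0.025, 0.06]
force: [0.2, 0.0, 1.1]
grip_width: 0.0001
```

```bash
python3 - <<'E'
from h import *
im=bot.grab_frame("scene")
cv2.imwrite("pics/scene5.png",cv2.resize(im[100:250,160:360,::-1],(800,600),interpolation=cv2.INTER_CUBIC))
o=bot.observe();print(o["position"],o["tool_rot"],o["force"],o["clock"])
E
```

```text
[0.61682513 0.00706482 0.06955884] [ 3.14120095 -0.02559477  0.0600301 ] [ 0.41645164  0.50301596 -0.48734291] 7.4
```

View pics/scene5.png

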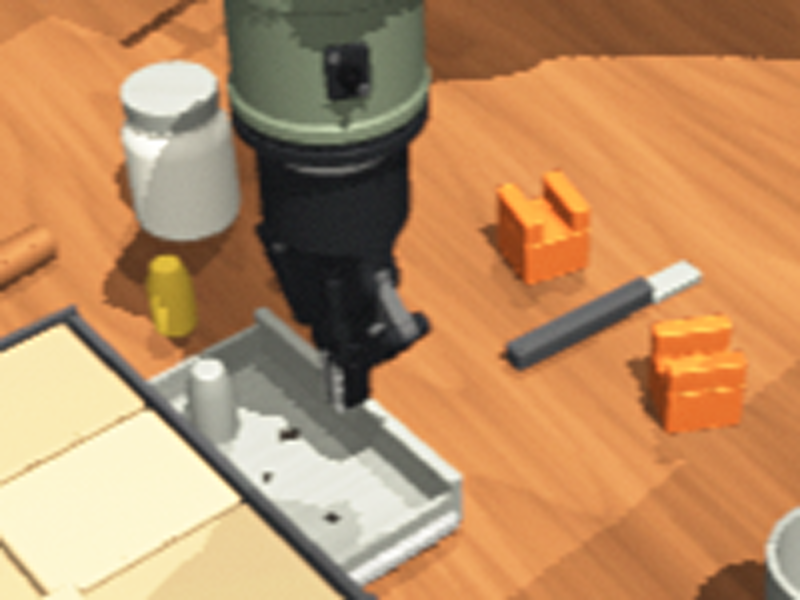

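The tip hangs over the open tray, behind the lip and well left of the drift. Lowering it.

Call:
drive_tool --pt "0 0.004 0.002 -0.02 0.01" --pt "0 0 0 -0.015 0" --pt "0 0 0 -0.01 0" --pt "0 0 0 0 0" --pt "0 0 0 0 0"

```text
clock: 7.9
position: [0.6222, 0.0087, 0.027]
tool_rot: [3.141, -0.031, 0.069]
force: [-0.0, 1.3, 0.9]
grip_width: 0.0003
```

```bash
python3 - <<'E'
from h import *
im=bot.grab_frame("scene")
cv2.imwrite("pics/scene6.png",cv2.resize(im[130:250,180:340,::-1],(800,600),interpolation=cv2.INTER_CUBIC))
o=bot.observe();print(o["position"],o["tool_rot"],o["force"],o["clock"])
E
```

```text
[0.622172   0.00866348 0.02701802] [ 3.14082748 -0.03057919  0.06899014] [-0.53427492  0.05240503  0.197709  ] 7.95
```

View pics/scene6.png

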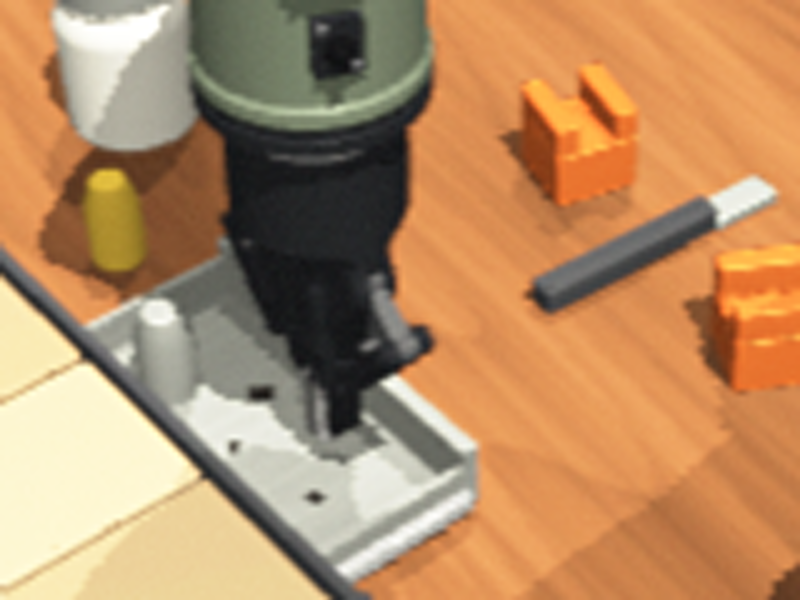

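The tip is inside the tray, below the lip edge. I'll lower a little more and pull gently along the hearth's −x.

Call:
drive_tool --pt "0 -0.003 0 -0.006 0" --pt "0 -0.005 0 0 0" --pt "0 -0.006 0 0 0" --pt "0 -0.007 0 0 0" --pt "0 -0.008 -0.001 0 0" --pt "0 -0.008 -0.001 0 0" --pt "0 -0.008 -0.001 0 0" --pt "0 0 0 0 0"

```text
clock: 8.75
position: [0.5745, 0.0058, 0.0226]
tool_rot: [3.141, -0.035, 0.069]
force: [0.0, 0.4, -0.1]
grip_width: -0.0002
```

```bash
python3 - <<'E'
from h import *
im=bot.grab_frame("scene")
cv2.imwrite("pics/scene7.png",cv2.resize(im[130:250,180:340,::-1],(800,600),interpolation=cv2.INTER_CUBIC))
o=bot.observe();print(o["position"],o["tool_rot"],o["force"],o["clock"])
E
```

```text
[0.57498685 0.00586113 0.02260714] [ 3.14144657 -0.03526514  0.0689613 ] [ 0.46822127  0.48260272 -0.16404124] 8.8
```

View pics/scene7.png

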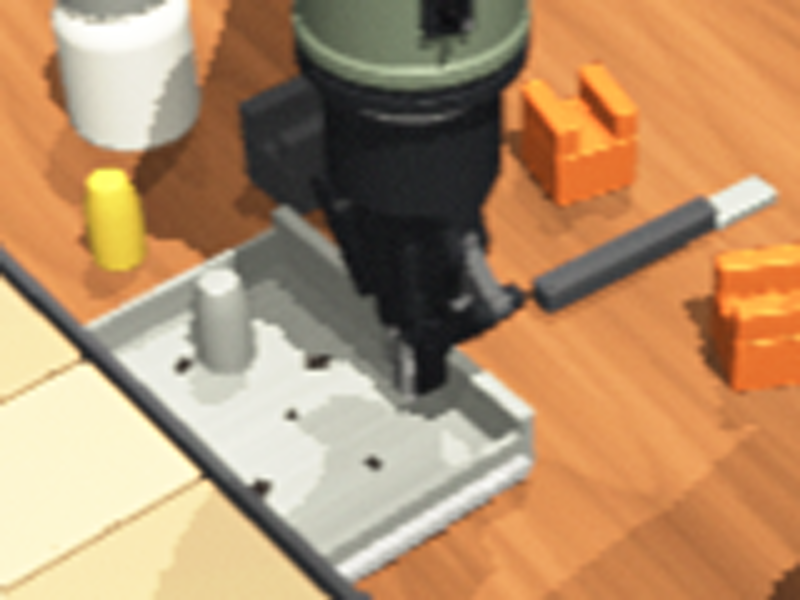

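The tray is following and the drift is standing. I'll continue.

Call:
drive_tool --pt "0 -0.006 0 0 0" --pt "0 -0.008 -0.001 0 0" --pt "0 -0.01 -0.001 0 0" --pt "0 -0.01 -0.001 0 0" --pt "0 -0.01 -0.001 0 0" --pt "0 -0.008 -0.001 0 0" --pt "0 -0.007 0 0 0" --pt "0 -0.005 0 0 0" --pt "0 0 0 0 0"

```text
clock: 9.7
position: [0.5073, 0.0004, 0.0231]
tool_rot: [3.141, -0.038, 0.069]
force: [1.5, -0.1, 0.3]
grip_width: 0.0002
```

```bash
python3 - <<'E'
from h import *
im=bot.grab_frame("scene")
cv2.imwrite("pics/scene8.png",cv2.resize(im[130:250,180:340,::-1],(800,600),interpolation=cv2.INTER_CUBIC))
o=bot.observe();print(o["position"],o["tool_rot"],o["force"],o["clock"])
E
```

```text
[5.07460698e-01 4.01105239e-04 2.30550168e-02] [ 3.14145832 -0.03778336  0.06864734] [0.75358441 0.28209634 0.49741019] 9.75
```

View pics/scene8.png

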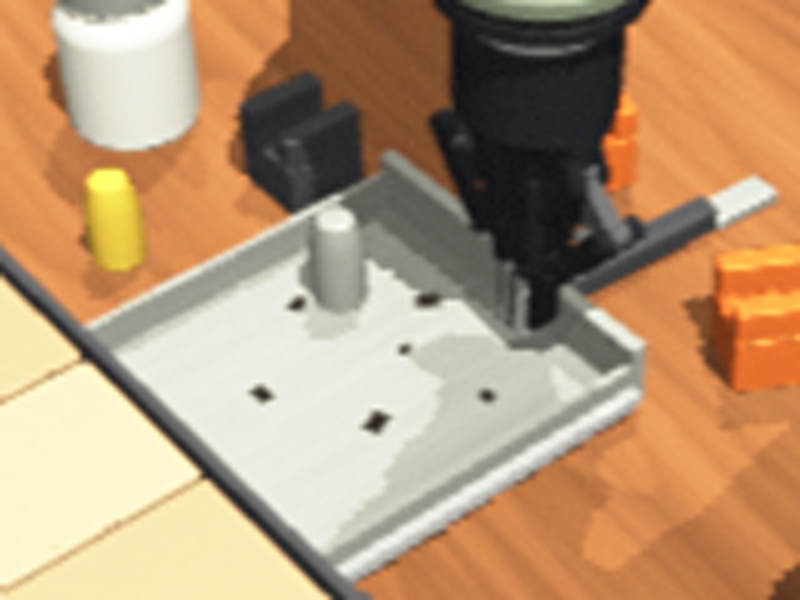

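The tray is nearly out, with the swage clear beside it and the drift standing. I'll creep to the stop.

Call:
drive_tool --pt "0 -0.004 0 0 0" --pt "0 -0.004 0 0 0" --pt "0 -0.004 -0.001 0 0" --pt "0 -0.003 0 0 0" --pt "0 0 0 0 0"

```text
clock: 10.25
position: [0.4973, 0.0001, 0.024]
tool_rot: [-3.14, -0.049, 0.068]
force: [-0.3, -0.1, -0.5]
grip_width: -0.0002
```

Call:
drive_tool --pt "0 -0.004 0 0 0" --pt "0 -0.004 0 0 0" --pt "0 -0.003 0 0 0"

```text
clock: 10.55
position: [0.4969, 0.0013, 0.026]
tool_rot: [-3.137, -0.07, 0.068]
force: [17.5, -1.1, -9.9]
grip_width: 0.0
```

```bash
python3 - <<'E'
from h import *
im=bot.grab_frame("scene")
cv2.imwrite("pics/scene9.png",cv2.resize(im[130:250,180:340,::-1],(800,600),interpolation=cv2.INTER_CUBIC))
o=bot.observe();print(o["position"],o["tool_rot"],o["force"],o["clock"])
E
```

```text
[0.49684204 0.00131778 0.02605276] [-3.13733667 -0.07073591  0.06776722] [ 21.60495806  -1.35820219 -11.73086766] 10.6
```

View pics/scene9.png

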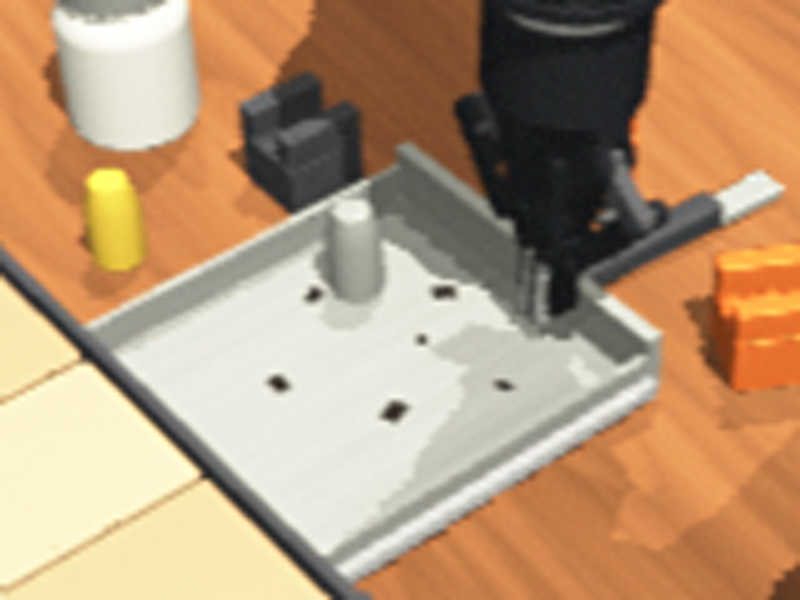

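Force rose to about 21 N with the motion halted, so the tray is at its stop. The chisel has shifted a couple of mm at most. I'll back off, then rise.

Call:
drive_tool --pt "0 0.008 0 0 0" --pt "0 0.008 0 0 0" --pt "0 0.005 0 0 0" --pt "0 0 0 0 0"

```text
clock: 11.0
position: [0.5178, 0.0014, 0.0257]
tool_rot: [-3.137, -0.068, 0.068]
force: [-0.2, -0.2, -0.2]
grip_width: 0.0001
```

Call:
drive_tool --pt "0 0 0 0.015 0" --pt "0 0 0 0.03 0" --pt "0 0 0 0.045 0" --pt "0 0 0 0.045 0" --pt "0 0 0 0.045 0" --pt "0 0 0 0.045 0" --pt "0 -0.01 0.048 0 0" --pt "0 -0.01 0.048 0 0" --pt "0 -0.01 0.048 0 0" --pt "0 -0.01 0.048 0 0" --pt "0 -0.01 0.048 0 0" --pt "0 0 0.03 0 0"

```text
clock: 12.2
position: [0.457, 0.2738, 0.2584]
tool_rot: [-3.139, -0.06, 0.058]
force: [1.3, -0.8, 0.6]
grip_width: -0.0001
```

```bash
python3 - <<'E'
from h import *
im=bot.grab_frame("top")
cv2.imwrite("pics/top10.png",cv2.resize(im[130:325,180:440,::-1],(800,600),interpolation=cv2.INTER_CUBIC))
im=bot.grab_frame("scene")
cv2.imwrite("pics/scene10.png",im[:,:,::-1])
o=bot.observe();print(o["position"],o["tool_rot"],o["force"],o["clock"])
for n in("chisel","jar","cup"):
  for r in bot.masks_of("top",n)[:1]:
    m=np.argwhere(r["mask"]);print(n,r["conf"],m.min(0),m.max(0))
E
```

```text
[0.45737874 0.27486174 0.25810329] [-3.13832936 -0.05922186  0.06043425] [-0.2355749  -1.25684245  0.35673226] 12.3
chisel 0.85 [251 298] [314 306]
jar 0.82 [198 397] [229 439]
cup 0.86 [224 153] [258 192]
```

View pics/top10.png

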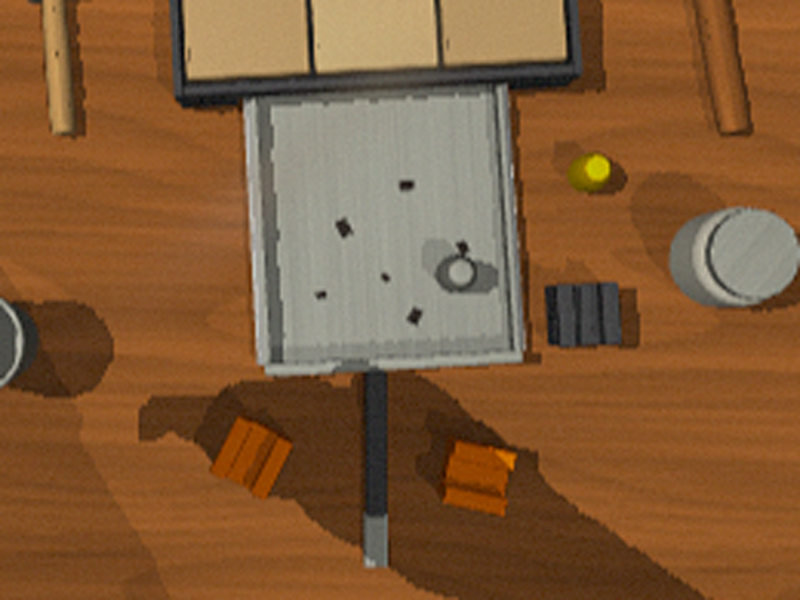

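View pics/scene10.png

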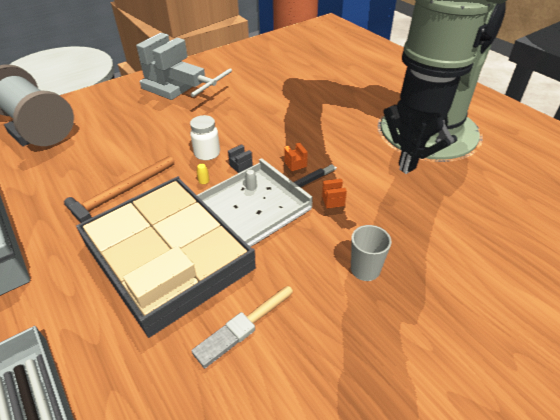

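```bash
python3 - <<'E'
from h import *
C=lambda x,y,z: ray("top",180+x/3.077,130+y/3.077,z)
a,b=C(266,375,.04),C(522,360,.04);print(a,b)
m=(a+b)/2; m0=np.array([.58855,-.027])
print("lip travel since start",np.linalg.norm(m[:2]-m0), "from face-88", (np.array([.687,-.023])-m[:2])@np.array([.9968,.08])-.088)
E
```

```text
[0.47188056 0.05802451 0.04      ] [ 0.48743835 -0.130201    0.04      ]
lip travel since start 0.10926915120414175 from face-88 0.1197241167601813
```

```bash
python3 -c "
from workcell import bot
bot.job_done();print(bot.observe()['clock'])"
```

```text
the job is handed in; nothing more can be done
the job is handed in; nothing more can be done
```

I pushed the swage block to the right with the shut fingertips. Then I hooked the tip behind the tray's lip, drew the tray out to its stop, and raised the arm clear. The job was handed in at about 12.5 s.

What the last checks showed:
- **Tray:** the images put it about 0.120 m out. The motion also halted with about 21 N of force, which fits it being at its stop.
- **Swage:** upright, with its origin about 139 mm right of the hearth's centre line. There is a visible gap between it and the tray.
- **Drift:** standing on the tray floor.
- **Jar and cup:** they appear where they began, to within a pixel or two.
- **Chisel:** it did not stay exactly put. It was nudged about 4 mm at the end of the pull, either by the tray front or by the gripper. That is within the 30 mm limit.
- **Robot:** touching nothing, with the fingertips about 0.26 m above the bench.

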